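Switch the solvent selector to the blue line and start the purge

ROBOT

A 6-joint arm with a two-finger parallel gripper is mounted at the origin on the work surface. World frame = base frame: x ahead of the robot, y to its left, z up, the work surface at z = 0. Lengths are in mm, angles in rad, forces in N, time in s.
With the tool pointing down it reaches from about 350 to 975 mm from the base axis. Payload 7.1 kg.
Tool frame: the origin (TCP) lies at the very end of the fingers, on their centre line; the grasp point (between the pads) lies 19 mm behind it; z points along the fingers, y is the direction in which the jaws open and shut (so a half turn about z gives the same grasp; the last joint's range is limited). The gripper opens to 88 mm and grips with 3 to 60 N. Pads are 20 mm wide; open, the fingers measure 115 mm over their backs; the gripper's body (75 mm by 178 mm) begins 61 mm behind the grasp point.
Start: joints at [1.18, 0.423, 1.63, -0, 1.089, -0.019], TCP at [227.026, 582.292, 222.675] pointing down, gripper open.
Joint ranges: [-3, 3], [-0.9, 2.11], [0.09, 2.58], [-1.31, 4.45], [0.11, 2.69], [-2.54, 2.54]. Speed limits (rad/s): [2.39, 2.39, 3.01, 3.14, 3.14, 3.14].

INTERFACE

Orientations are given as a rotation vector (axis times angle).
In Python, from workcell import monitor, vision, order, find_in, regions_of, place_of gives the robot as it stands. The module is installed in compiled form; this text tells all that it offers.
- The arm moves only by the tool carry_out, never from a script. Its argument "targets" is a list of rows, each a list of 3 entries, a list of its own where there are three numbers: the turn, a rotation vector about the world's x, y, z in degrees, then the shift along the world's x, y, z in mm, then the finger opening in mm, from 0 to 87.8. In form: [[[rx, ry, rz], [x, y, z], hand], ...]. A call has 1 to 10 rows; each row is the pose to reach, as a shift and turn from the pose commanded when the call began; what a row does not reach only later rows make up. A row lasts 1/12 s, in which the tool goes at most 41.7 mm and 7.16 degrees, less where a joint would pass 70% of its speed; a pose out of reach is approached as far as the arm can. A call with a gripper value outside its range is refused whole. The fingers move at their own pace and stop on an object; the grip force is fixed at half the most. Time passes only in rows, so rows that repeat a pose let the fingers close. It gives the time, the measured TCP pose, the force and the opening at its end, in the units of the state.
- monitor.get_obs(): the state, without advancing time (a new reading comes with each control period).
- vision.get_image(name): name is "scene" or "top" or "wrist"; returns the picture (420x560x3 uint8, red, green, blue); there is no depth.
- vision.camera_model(name): a dict with "K" (3x3 intrinsics, pixels), "dist" ([k1, k2, p1, p2, k3] as OpenCV has them; the pictures are not rectified), "rvec" (rotation vector, rad) and "tvec" (3), from world to camera coordinates, as OpenCV has them. Camera axes: x right, y down, z forward; pixel columns grow to the right and rows downward; lengths in mm; the calibration is good to about 2 mm. A picture is of the moment at which its call begins: read the wrist's pose just before it. camera_model takes no time and is no camera call; for the wrist camera it gives the pose at the moment of the call.
- order.close_job(): hands the job in, once; it reports no verdict.
Trained networks look in the newest picture that a camera, given by its name, has taken for a name from the list of things; names that differ only in an ending like _2 or _b are one class to them, and where a whole thing is asked for, a point or a joint stands for the part that bears it (a point fixed in the world has none). Each returns a list of dicts, best first, with "confidence" (0 to 1); they miss things now and then, are a little off and sometimes report something else, mostly with a low value. They report only what shows in the picture. A call takes as long as a camera call.
- find_in(query, camera): "point" ([x, y, z] in mm, in the coordinates of the camera as it stood for that picture, good to about 4 mm: the middle of the surface that is visible of it).
- regions_of(query, camera): "mask" (420x560 bool, what is visible of it).
- place_of(query, camera): "point" ([x, y, z] in mm, in the coordinates of the camera as it stood for that picture, good to about 4 mm: a listed point, or the origin of a listed thing).
The state is a dict: "t": time; "qpos": joint angles; "qvel": joint speeds; "joint_torque": joint torques, N m; "ee_pos": TCP position; "orientation": TCP orientation; "ft_force": force on the tool from outside, world axes, zero at the start; "moment": the same for the moment, N m; "width": finger opening in mm.
Only numpy, scipy, OpenCV 4.12 (cv2) and the standard library are available. Lean on these libraries where they do the work, as an engineer would, in place of code of your own. Each camera call takes 0.05 s, during which the arm holds its last target.

TASK

On the solvent selector module, push the black handle round with a fingertip, click by click, until it has clicked home pointing at the blue marker. Then press the green purge button down with a fingertip and let it come back up. Only push: do not grip or force the handle, do not press the purge button before the blue line is selected, and leave the vial and the bottles standing where they are.

Things in the scene. Friction and masses are not known exactly. Their poses are not given: they have to be found in the camera images.
- module: Solvent selector module: a white box 220 (x) by 310 (y) by 85 mm high, flat level top deck, dark front panel on its -x side; fixed. Origin: centre of its underside, on the bench; z up. On the +y half of the deck: a round dial (85 mm radius) with the selector handle in the middle; on the -y half: the green purge button and, farther back, a loose vial.
- dial_center (a point): The selector's vertical turning axis at deck height, 50 mm to +y of the module's centre; axes as the module's. A steel valve body, 25 mm radius, rises 26 mm above the deck here and carries the black handle. The handle has a hub on the axis (16 mm radius, top 47 mm above the deck) and one straight arm.
- handle_push (a point): Point inside the handle's arm, 45 mm out from the turning axis, 37 mm above the deck; x points outwards along the arm, z up. The arm is 11 mm wide, its underside 29 mm and top 45 mm above the deck, and ends in a rounded tip 60 mm from the axis; white line along its top. It turns endlessly both ways. Below it: the valve body and the dial's markers (up to 7 mm above the deck).
- pointer (a point): Point on the handle's centre line 70 mm from the turning axis (10 mm beyond its tip), 5 mm above the deck: the spot on the ring of markers the handle points at. Turns with the handle.
- selector (a joint): Handle angle, rad, counter-clockwise from above; 0 = arm along the module's +x, pi/2 = along its +y; no wrap at a full turn. Sprung detent: ten click positions all round, at multiples of 36 degrees (0.628 rad). Leaving one takes about 6 N sideways at 45 mm from the axis; past half-way the handle snaps ahead of the finger into the next and stays. It starts at one of the five positions with a black blanking plug.
- mark_blue: Blue line marker: a fixed disc, 19 mm diameter, 6 mm high, on the dial 70 mm from the turning axis at one of the ten click positions (which one varies). Origin: centre of its underside, 1 mm above the deck. Red, yellow, green and white ones are at four other positions; the other five have black blanking plugs.
- purge_top (a point): Centre of the top of the green purge button (24 mm diameter, upright, steel collar 40 mm diameter and 12 mm high round it), about 22 mm above the deck when up. Moves with the button.
- purge (a joint): How far the purge button is pressed, in m: 0 up, 0.006 fully down. It springs back; fully down takes about 5 N.
- vial_mid (a point): Middle of a loose amber vial with a white cap, 27 mm diameter, 58 mm high, standing upright on the module's deck. Not to be moved.
- bottle_mid (a point): Middle of a clear bottle with a blue cap, 74 mm diameter, 146 mm high, standing on the bench to the module's +y side; this point is 70 mm above the bench. Not to be moved.
- amber_mid (a point): Middle of an amber bottle with a black cap, 50 mm diameter, 98 mm high, standing on the bench to the module's -y side; this point is 50 mm above the bench. Not to be moved.

How it is judged (in metres and radians):
On the way, in this order (a step that is already met when the one before it is completed fails the run):
1. the handle has clicked home pointing at the blue marker (horizontal distance between pointer and mark_blue below 0.008 m and velocity of joint selector between -0.05 and 0.05 rad/s and value of joint purge below 0.0015 m), for 0.3 s.
2. the purge button is pressed down (value of joint purge above 0.0045 m and horizontal distance between pointer and mark_blue below 0.008 m), for 0.05 s.
At the end, for the whole second after the job is handed in: The handle rests pointing at the blue marker (the point 70 mm out on its centre line within 8 mm of the marker's centre), the purge button has been pressed more than 4.5 mm after that and is up again (within 1.5 mm), and the vial and both bottles stand within 10 mm of where they were (all of step 1 and distance of each of vial_mid, bottle_mid, amber_mid from where it was at the start of the episode below 0.01 m); the robot touches nothing.
It fails at once if the purge button is pressed (more than 2 mm) while the handle is not at the blue marker (value of joint purge above 0.002 m and not (horizontal distance between pointer and mark_blue below 0.008 m)).
It fails at once if the handle is gripped or forced (more than 20 N between the fingers and the handle) (contact force between the fingers and selector above 20 N).
It fails at once if the vial or a bottle is moved more than 10 mm or lifted (distance of any of vial_mid, bottle_mid, amber_mid from where it was at the start of the episode above 0.01 m).
It also fails if it takes over 64 s, if anything falls off the work surface, if the arm or the gripper's body presses on something with over 40 N, if the wrist force passes 120 N, or if a joint passes its speed limit or range.

## Working session

There is one attempt and no reset: what is moved stays moved. The work goes in short steps, Python scripts to look and compute and a tool call to move; the robot and the scene stay as the last step left them, time stands still between calls to the robot, and variables do not carry over. Pictures are saved under pics/ and viewed, and the job is handed in when it is done.

Besides the shell and the picture viewer there is one more tool, called after "Request:" as a command line: name --argument value ..., lists and objects as JSON in quotes. carry_out: Moves the arm, as the interface text tells. Its arguments: {"type":"object","properties":{"targets":{"type":"array","items":{"type":"array"}}},"required":["targets"]}

```bash
mkdir -p pics; cat > h.py <<'E'
import numpy as np, cv2
from workcell import monitor, vision, order, find_in, regions_of, place_of
def w(cam,p):
    m=vision.camera_model(cam);R=cv2.Rodrigues(np.array(m['rvec'],float))[0]
    return R.T@(np.array(p,float)-np.array(m['tvec'],float).ravel())
def snap(cam,fn):
    im=vision.get_image(cam);cv2.imwrite('pics/'+fn,im[:,:,::-1]);return im
def proj(cam,P):
    m=vision.camera_model(cam)
    return cv2.projectPoints(np.array(P,float).reshape(-1,1,3),np.array(m['rvec'],float),np.array(m['tvec'],float),np.array(m['K'],float),np.array(m['dist'],float))[0].reshape(-1,2)
def onplane(cam,uv,z):
    m=vision.camera_model(cam);R=cv2.Rodrigues(np.array(m['rvec'],float))[0];t=np.array(m['tvec'],float).ravel()
    n=cv2.undistortPoints(np.array(uv,float).reshape(-1,1,2),np.array(m['K'],float),np.array(m['dist'],float)).reshape(-1,2)
    C=-R.T@t
    out=[]
    for a in n:
        d=R.T@np.array([a[0],a[1],1]);out.append(C+d*(z-C[2])/d[2])
    return np.array(out)
E
python3 - <<'E'
from h import *
o=monitor.get_obs();print(o)
for c in ['scene','top']:
    snap(c,c+'0.png')
    for q in ['module','dial_center','handle_push','pointer','mark_blue','purge_top','vial_mid','bottle_mid','amber_mid']:
        r=place_of(q,c)
        print(c,q,[(np.round(w(c,x['point'])).tolist(),round(x['confidence'],2)) for x in r[:2]])
E
```

```text
{'t': 0.0, 'qpos': array([ 1.18000211e+00,  4.23835975e-01,  1.63068983e+00, -1.60358307e-05,
        1.08859947e+00, -1.90091427e-02]), 'qvel': array([-0.00051997, -0.00051324,  0.00073418,  0.00142935,  0.00053693,
       -0.00214871]), 'joint_torque': array([ 1.06498312e-03, -5.44622326e+01, -2.73665017e+01,  6.44051051e-02,
        2.28666491e-02, -1.38653431e-04]), 'ee_pos': array([226.8219495 , 581.78895496, 221.90480413]), 'orientation': array([-5.80574265e-01, -3.08717677e+00,  2.36139828e-03]), 'ft_force': array([-0.24110593,  0.50001965, -0.48579355]), 'moment': array([-0.03100019,  0.04517877, -0.03904669]), 'width': 88.04715001879941}
scene module [([535.0, 71.0, -1.0], 0.94)]
scene dial_center [([536.0, 127.0, 87.0], 0.88)]
scene handle_push []
scene pointer [([466.0, 139.0, 92.0], 0.55)]
scene mark_blue []
scene purge_top [([499.0, -29.0, 109.0], 0.46)]
scene vial_mid [([601.0, -45.0, 115.0], 0.71), ([537.0, 74.0, 2.0], 0.24)]
scene bottle_mid [([579.0, 307.0, 78.0], 0.71), ([497.0, -27.0, 108.0], 0.62)]
scene amber_mid []
top module [([538.0, 77.0, 1.0], 0.66)]
top dial_center [([536.0, 129.0, 85.0], 0.73)]
top handle_push [([492.0, 135.0, 119.0], 0.52), ([582.0, 311.0, 70.0], 0.31)]
top pointer [([471.0, 143.0, 87.0], 0.82), ([538.0, 78.0, 1.0], 0.64)]
top mark_blue [([536.0, 129.0, 86.0], 0.54), ([610.0, 128.0, 84.0], 0.5)]
top purge_top [([497.0, -28.0, 106.0], 0.66)]
top vial_mid [([596.0, -46.0, 111.0], 0.59), ([535.0, 128.0, 84.0], 0.59)]
top bottle_mid [([578.0, 313.0, 70.0], 0.61)]
top amber_mid [([568.0, -169.0, 51.0], 0.74)]
```

View pics/top0.png

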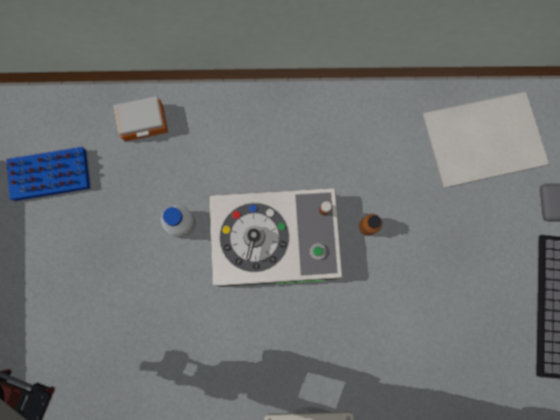

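View pics/scene0.png

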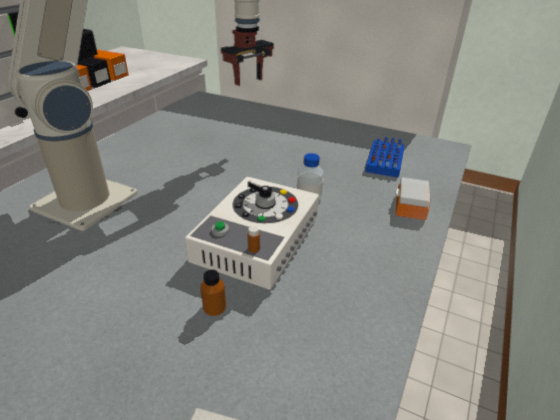

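```bash
python3 - <<'E'
from h import *
im=cv2.imread('pics/top0.png')
cv2.imwrite('pics/top0z.png',cv2.resize(im[180:295,200:350],None,fx=5,fy=5,interpolation=cv2.INTER_CUBIC))
hsv=cv2.cvtColor(im,cv2.COLOR_BGR2HSV)[180:295,200:350]
b=((hsv[...,0]>105)&(hsv[...,0]<130)&(hsv[...,1]>130)&(np.arange(200,350)[None]<1e9))
n,l,s,c=cv2.connectedComponentsWithStats(b.astype(np.uint8))
for i in range(1,n):
    if s[i,4]>5: print(s[i],c[i]+[200,180],onplane('top',c[i]+[200,180],92))
g=((hsv[...,0]>50)&(hsv[...,0]<85)&(hsv[...,1]>130))
n,l,s,c=cv2.connectedComponentsWithStats(g.astype(np.uint8))
for i in range(1,n):
    if s[i,4]>5: print('g',s[i],c[i]+[200,180],onplane('top',c[i]+[200,180],92),onplane('top',c[i]+[200,180],107))
# corners of deck
print(onplane('top',[[210,196],[334,189],[341,277],[212,284]],85))
E
```

```text
[49 25  8  7 41] [252.29268293 207.92682927] [[605.06882123 128.61420508  92.        ]]
g [78 43  7  6 31] [281.16129032 225.80645161] [[559.80272185  59.39276216  92.        ]] [[557.69536884  59.61244572 107.        ]]
g [114  68   8   7  44] [317.79545455 250.88636364] [[497.21880078 -27.30409949  92.        ]] [[495.87956432 -26.02035197 107.        ]]
[[638.00687476 232.12580256  85.        ]
 [649.85860488 -73.09514462  85.        ]
 [433.96198436 -81.55385365  85.        ]
 [424.1788265  227.00770639  85.        ]]
```

View pics/top0z.png

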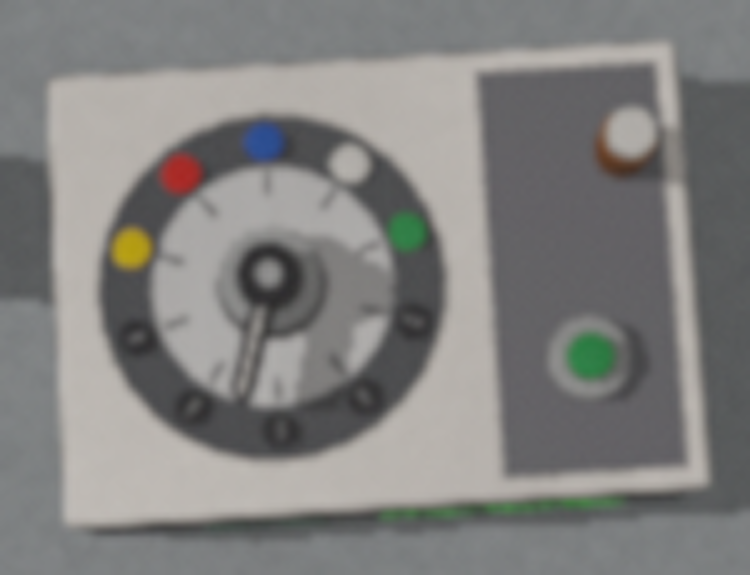

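```bash
python3 - <<'E'
from h import *
def px(a): return np.array(a,float)/5+[200,180]-0.4
marks=[(264,142),(181,174),(130,248),(138,338),(195,407),(281,430),(366,398),(415,321),(407,231),(350,164)]
P=onplane('top',px(marks),92); c=P.mean(0);print(np.round(P[:,:2]),c)
d=P-c; a=np.degrees(np.unwrap(np.arctan2(d[:,1],d[:,0])));print(a,np.hypot(d[:,0],d[:,1]))
print('off',np.mean(a-36*np.arange(10)))
print('hub',onplane('top',px([268,272]),132),'line',onplane('top',px([[262,308],[240,397]]),130))
m=vision.camera_model('top');R=cv2.Rodrigues(np.array(m['rvec'],float))[0];print(-R.T@np.array(m['tvec'],float).ravel())
# project handle candidates
im=cv2.imread('pics/top0.png')
z=cv2.resize(im[180:295,200:350],None,fx=5,fy=5,interpolation=cv2.INTER_CUBIC)
for t,col in zip([144,180,216],[(0,0,255),(255,0,0),(0,255,255)]):
    t=np.radians(t+np.mean(a-36*np.arange(10)))
    p=(proj('top',[[c[0],c[1],132],[c[0]+60*np.cos(t),c[1]+60*np.sin(t),130]])-[200,180]+.4)*5
    cv2.line(z,tuple(p[0].astype(int).tolist()),tuple(p[1].astype(int).tolist()),col,1)
cv2.imwrite('pics/ov.png',z)
im=cv2.imread('pics/scene0.png')
cv2.imwrite('pics/s0z.png',cv2.resize(im[160:290,180:340],None,fx=5,fy=4.5,interpolation=cv2.INTER_CUBIC))
E
```

```text
[[605. 128.]
 [590. 169.]
 [554. 194.]
 [511. 190.]
 [477. 163.]
 [465. 122.]
 [480.  81.]
 [516.  57.]
 [560.  60.]
 [593.  87.]] [535.05843737 124.97888083  92.        ]
[  2.76881475  38.58580691  74.38385241 110.63713858 146.89190226
 182.49177536 218.33544156 254.41728205 290.80159369 326.69328551] [69.9063431  70.16948178 71.18896139 69.32658293 69.27765585 69.9150072
 70.71085727 70.70646893 69.74249223 69.59786854]
off 2.6006893081126763
hub [[536.21279149 125.56005597 132.        ]] line [[519.63625573 128.64222468 130.        ]
 [478.44671328 139.31659778 130.        ]]
[ 388.10167681   77.29194515 1314.15673164]
```

View pics/ov.png

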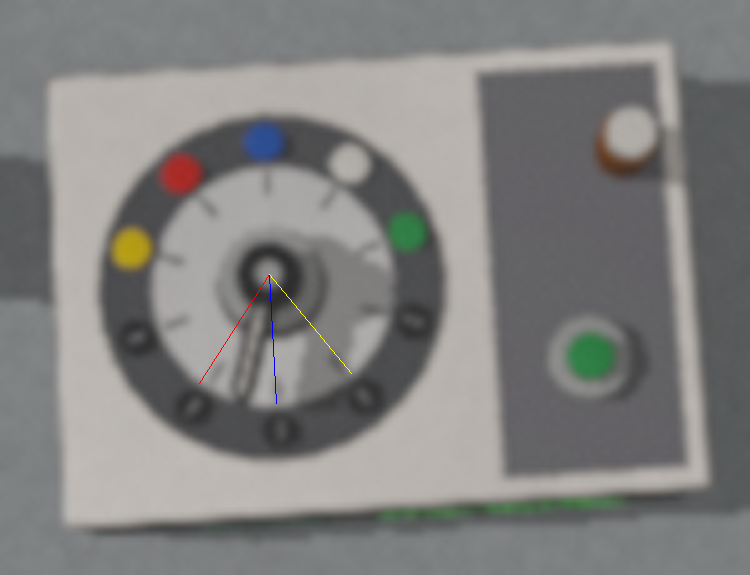

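View pics/s0z.png

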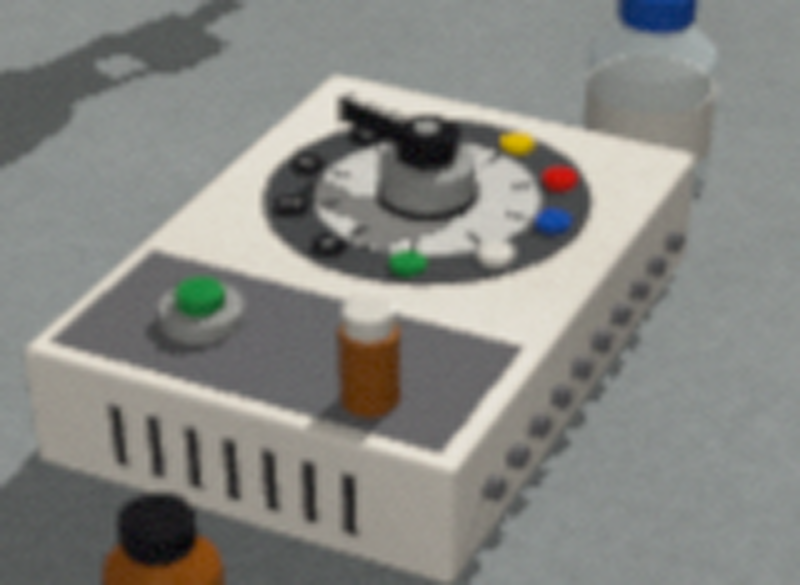

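```bash
python3 - <<'E'
from h import *
print(monitor.get_obs()['t'])
im=snap('top','top1.png')
for q in ['handle_push','pointer','mark_blue']:
  for c in ['top','scene']:
    if c=='scene' and q=='handle_push': snap('scene','s1.png')
    print(q,c,[(np.round(w(c,x['point'])).tolist(),round(x['confidence'],2)) for x in place_of(q,c)[:2]])
im=cv2.imread('pics/top1.png')
cv2.imwrite('pics/top1z.png',cv2.resize(im[180:295,200:350],None,fx=5,fy=5,interpolation=cv2.INTER_CUBIC))
E
```

```text
1.0
handle_push top [([470.0, 142.0, 87.0], 0.74), ([494.0, 136.0, 118.0], 0.71)]
handle_push scene [([493.0, 141.0, 116.0], 0.69)]
pointer top [([468.0, 143.0, 86.0], 0.55)]
pointer scene [([464.0, 139.0, 93.0], 0.47)]
mark_blue top [([606.0, 128.0, 83.0], 0.55)]
mark_blue scene [([609.0, 130.0, 85.0], 0.46), ([600.0, -44.0, 114.0], 0.32)]
```

View pics/top1z.png

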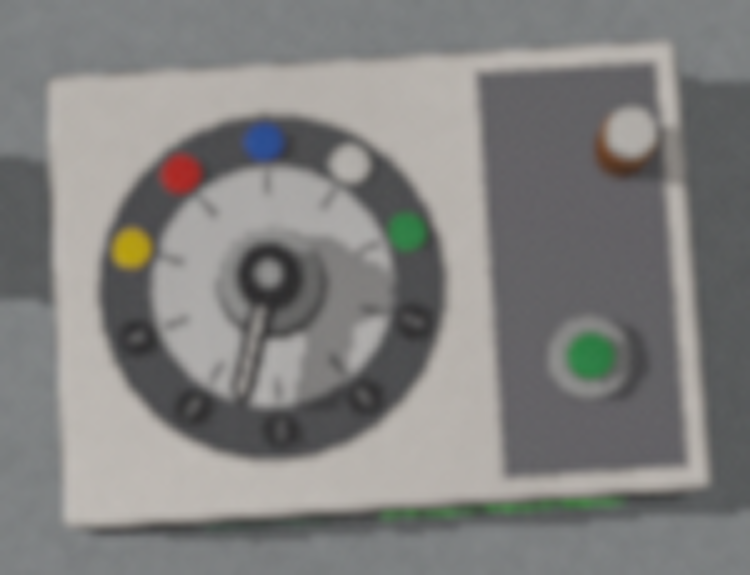

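```bash
cat >> h.py <<'E'
C=np.array([535.5,126.0]);JA=np.radians(69.3)
def fp(th,r=41,extra=0):
    t=np.radians(th);u=np.array([np.cos(t),np.sin(t)]);n=np.array([-u[1],u[0]])
    j=np.array([np.cos(JA),np.sin(JA)]);k=np.array([-j[1],j[0]])
    d=5.5+13.5*abs(n@j)+10*abs(n@k)
    return C+r*u+(d+extra)*n
E
python3 - <<'E'
from h import *
print(monitor.get_obs()['ee_pos'])
print('pre',fp(165,extra=18))
for t in range(165,-1,-6): print(t,np.round(fp(t),1))
E
```

```text
[227.03976076 582.29455892 222.70481682]
pre [486.08095415  99.97744552]
165 [490.7 117.4]
159 [490.4 122.9]
153 [489.9 126.8]
147 [489.8 130.9]
141 [490.1 135.1]
135 [491.  139.5]
129 [492.4 143.9]
123 [494.5 148.2]
117 [497.1 152.4]
111 [500.3 156.4]
105 [504.1 160. ]
99 [508.5 163.2]
93 [513.3 165.9]
87 [518.5 167.9]
81 [524.1 169.3]
75 [529.9 169.9]
69 [535.7 169.9]
63 [539.  170.2]
57 [542.6 170.3]
51 [546.4 170. ]
45 [550.2 169.3]
39 [554.2 168.1]
33 [558.1 166.4]
27 [562.1 164.2]
21 [565.8 161.4]
15 [569.3 158.2]
9 [572.5 154.3]
3 [575.3 150. ]
```

Request:
carry_out --targets '[[[0,0,0],[26,-49,0],0],[[0,0,0],[52,-97,0],0],[[0,0,0],[78,-146,0],0],[[0,0,0],[104,-195,0],0],[[0,0,0],[130,-244,0],0],[[0,0,0],[155,-292,0],0],[[0,0,0],[181,-341,0],0],[[0,0,0],[207,-390,0],0],[[0,0,0],[233,-438,0],0],[[0,0,0],[259,-489,0],0]]'

```text
t: 2.23
ee_pos: [423.1, 212.5, 223.0]
orientation: [0.58, 3.087, 0.001]
ft_force: [1.4, 0.3, -0.1]
width: 24.8
```

Request:
carry_out --targets '[[[0,0,0],[20,-38,0],0],[[0,0,0],[40,-74,0],0],[[0,0,0],[60,-112,0],0],[[0,0,0],[60,-112,0],0],[[0,0,0],[60,-112,0],0],[[0,0,0],[60,-112,0],0]]'

```text
t: 2.73
ee_pos: [482.1, 102.3, 222.6]
orientation: [-0.583, -3.087, -0.0]
ft_force: [-0.8, 0.7, -0.0]
width: 0.0
```

```bash
python3 - <<'E'
from h import *
o=monitor.get_obs();print(o['t'],o['ee_pos'],o['orientation'],o['width'],o['ft_force'])
snap('wrist','w1.png')
for q in ['handle_push','pointer','dial_center','mark_blue','purge_top']:
    print(q,[(np.round(w('wrist',x['point'])).tolist(),round(x['confidence'],2)) for x in place_of(q,'wrist')[:2]])
E
```

```text
2.7333 [482.14643129 102.27516141 222.58782999] [-5.82600578e-01 -3.08655500e+00 -2.98118408e-04] 0.04282613615335664 [-0.76852424  0.69281181 -0.00942425]
handle_push [([585.0, 314.0, 72.0], 0.7), ([489.0, 136.0, 123.0], 0.59)]
pointer []
dial_center [([536.0, 124.0, 86.0], 0.72)]
mark_blue []
purge_top [([498.0, -24.0, 105.0], 0.93)]
```

View pics/w1.png

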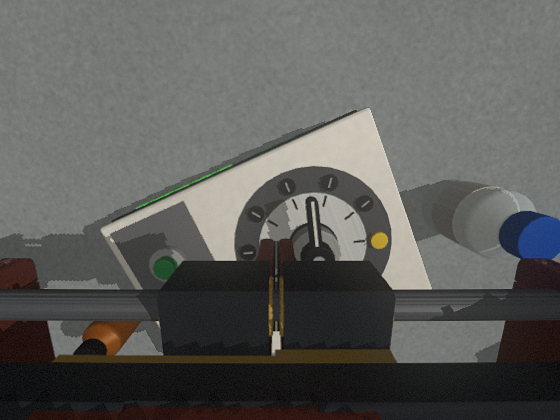

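```bash
python3 - <<'E'
from h import *
L=onplane('wrist',[[317.5,252],[312,201]],130);print(L,np.degrees(np.arctan2(*(L[1]-L[0])[[1,0]])))
P=onplane('wrist',[[288,187],[330,183],[365,203],[379,241],[256,214]],92);d=P[:,:2]-C;print(P,np.degrees(np.arctan2(d[:,1],d[:,0])))
E
```

```text
[[527.96585618 128.44695473 130.        ]
 [480.6194193  139.75031092 130.        ]] 166.5726983692422
[[467.07111976 123.74596595  92.        ]
 [478.54129183 164.58854015  92.        ]
 [510.97585209 191.49195696  92.        ]
 [555.69773263 193.36601931  92.        ]
 [481.38937798  83.08760601  92.        ]] [-178.11337029  145.88303883  110.52893796   73.31017678 -141.58384722]
```

Request:
carry_out --targets '[[[0,0,0],[1,-1,-25],0],[[0,0,0],[3,-2,-50],0],[[0,0,0],[4,-2,-75],0],[[0,0,0],[4,-2,-95],0],[[0,0,0],[4,-2,-104],0],[[0,0,0],[4,-2,-104],0],[[0,0,0],[4,-2,-104],0]]'

```text
t: 3.62
ee_pos: [486.4, 100.7, 118.9]
orientation: [-0.579, -3.087, 0.0]
ft_force: [0.1, -0.0, 0.0]
width: 0.5
```

Request:
carry_out --targets '[[[0,0,0],[1,4,0],0],[[0,0,0],[2,8,0],0],[[0,0,0],[3,12,0],0],[[0,0,0],[3,15,0],0],[[0,0,0],[4,18,0],0],[[0,0,0],[4,21,0],0],[[0,0,0],[4,24,0],0],[[0,0,0],[4,26,0],0],[[0,0,0],[4,26,0],0]]'

```text
t: 4.37
ee_pos: [490.4, 126.7, 118.7]
orientation: [-0.58, -3.088, -0.0]
ft_force: [-0.9, 0.3, -0.3]
width: 0.8
```

```bash
cat > look.py <<'E'
from h import *
import sys
o=monitor.get_obs();print(o['t'],o['ee_pos'],o['ft_force'])
snap('top','t_.png')
print('hp',[(np.round(w('top',x['point'])).tolist(),round(x['confidence'],2)) for x in place_of('handle_push','top')[:2]])
print('pt',[(np.round(w('top',x['point'])).tolist(),round(x['confidence'],2)) for x in place_of('pointer','top')[:2]])
im=cv2.imread('pics/t_.png');a=cv2.resize(im[185:290,205:305],None,fx=4,fy=4,interpolation=cv2.INTER_CUBIC)
snap('scene','s_.png');im=cv2.imread('pics/s_.png');b=cv2.resize(im[150:255,190:310],None,fx=3.3,fy=4,interpolation=cv2.INTER_CUBIC)
cv2.imwrite('pics/'+sys.argv[1],np.hstack([a,b]))
E
python3 look.py l1.png
```

```text
4.3667 [490.371956   126.67628713 118.6534106 ] [-0.92747444  0.26117923 -0.28189164]
hp []
pt []
```

View pics/l1.png

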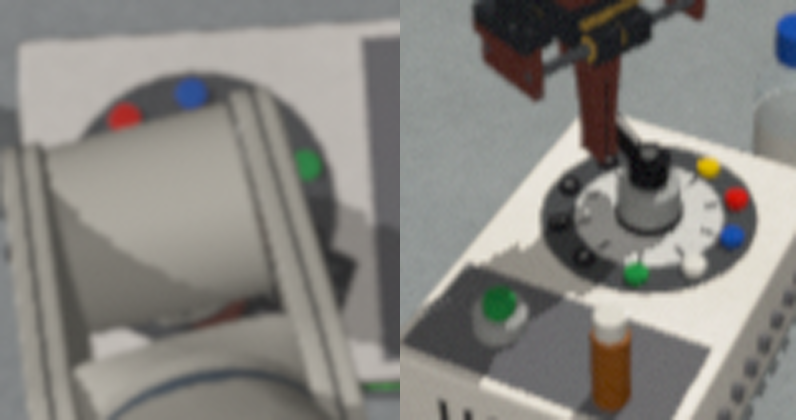

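Request:
carry_out --targets '[[[0,0,0],[0,4,0],0],[[0,0,0],[0,7,0],0],[[0,0,0],[0,10,0],0],[[0,0,0],[1,13,0],0],[[0,0,0],[2,16,0],0],[[0,0,0],[3,19,0],0],[[0,0,0],[4,21,0],0],[[0,0,0],[5,23,0],0],[[0,0,0],[6,25,0],0],[[0,0,0],[6,25,0],0]]'

```text
t: 5.4
ee_pos: [496.9, 151.9, 118.8]
orientation: [0.58, 3.087, 0.001]
ft_force: [-0.1, -1.0, -0.1]
width: 0.4
```

```bash
cat > look2.py <<'E'
from h import *
import sys
o=monitor.get_obs();print(o['t'],o['ee_pos'],o['ft_force'])
snap('scene','s_.png')
for q in ['handle_push','pointer']:
  for x in place_of(q,'scene')[:2]:
    p=w('scene',x['point']);print(q,p.round(),round(x['confidence'],2),np.degrees(np.arctan2(*(p[:2]-C)[::-1])).round(1))
im=cv2.imread('pics/s_.png');cv2.imwrite('pics/'+sys.argv[1],cv2.resize(im[150:255,190:310],None,fx=5,fy=5,interpolation=cv2.INTER_CUBIC))
E
python3 look2.py l2.png
```

```text
5.4 [496.88973004 151.91025928 118.80499143] [-0.09276458 -1.04161828 -0.06705806]
handle_push [523. 170. 118.] 0.71 106.0
pointer [536.  71.   1.] 0.32 -89.4
```

View pics/l2.png

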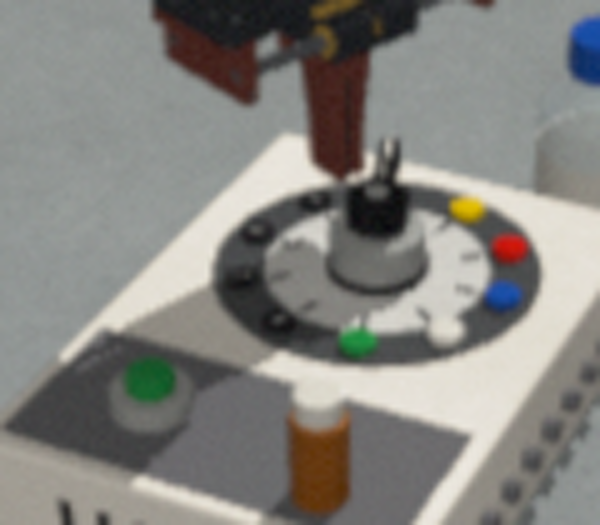

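Request:
carry_out --targets '[[[0,0,0],[3,4,0],0],[[0,0,0],[6,7,0],0],[[0,0,0],[9,10,0],0],[[0,0,0],[12,12,0],0],[[0,0,0],[15,13,0],0],[[0,0,0],[18,15,0],0],[[0,0,0],[21,16,0],0],[[0,0,0],[24,17,0],0],[[0,0,0],[27,17,0],0],[[0,0,0],[27,17,0],0]]'

```text
t: 6.38
ee_pos: [524.6, 168.6, 119.0]
orientation: [0.58, 3.086, 0.001]
ft_force: [0.4, 0.5, 0.5]
width: 0.4
```

```bash
python3 look2.py l3.png
```

```text
6.3833 [524.56344859 168.63543874 118.95569898] [0.37307129 0.50285056 0.53882965]
handle_push [549. 172. 120.] 0.67 74.0
pointer [551. 190.  97.] 0.8 75.9
```

View pics/l3.png

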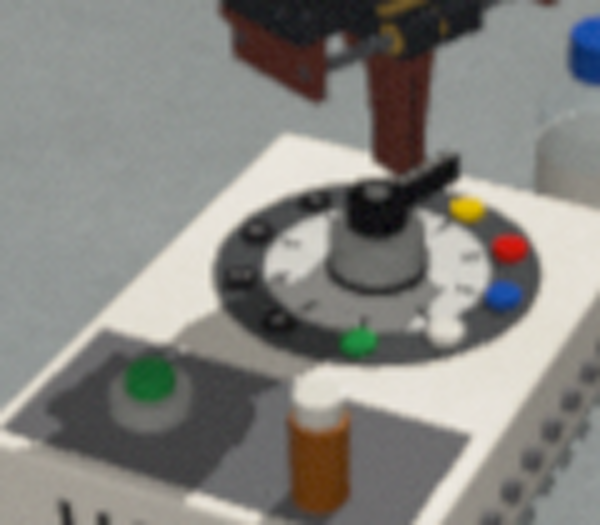

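Request:
carry_out --targets '[[[0,0,0],[3,1,0],0],[[0,0,0],[6,1,0],0],[[0,0,0],[9,1,0],0],[[0,0,0],[12,2,0],0],[[0,0,0],[15,2,0],0],[[0,0,0],[18,2,0],0],[[0,0,0],[20,1,0],0],[[0,0,0],[23,1,0],0],[[0,0,0],[26,1,0],0],[[0,0,0],[26,1,0],0]]'

```text
t: 7.37
ee_pos: [551.0, 169.5, 119.1]
orientation: [0.58, 3.085, 0.002]
ft_force: [-0.8, -0.7, 0.7]
width: 0.6
```

```bash
python3 look2.py l4.png
```

```text
7.3667 [551.00854407 169.49465115 119.11042214] [-0.81326431 -0.66264447  0.67648509]
handle_push [575. 156. 117.] 0.7 36.5
handle_push [536.  69.   3.] 0.24 -89.8
pointer [590. 166.  92.] 0.51 36.3
pointer [ 567. -173.   52.] 0.36 -83.9
```

View pics/l4.png

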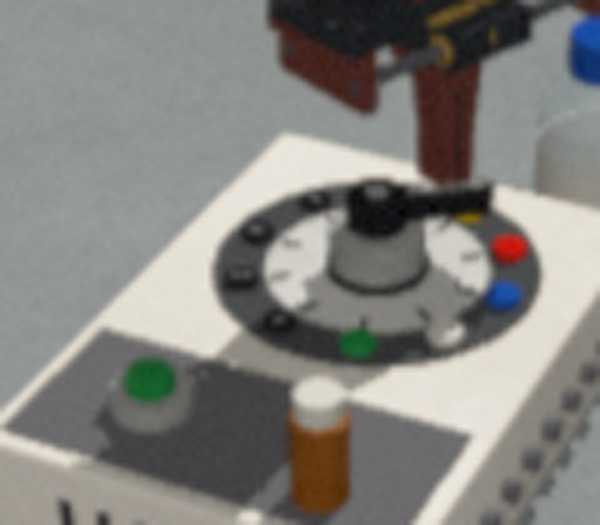

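Request:
carry_out --targets '[[[0,0,0],[3,-1,0],0],[[0,0,0],[6,-2,0],0],[[0,0,0],[9,-4,0],0],[[0,0,0],[12,-6,0],0],[[0,0,0],[14,-8,0],0],[[0,0,0],[16,-10,0],0],[[0,0,0],[18,-12,0],0],[[0,0,0],[20,-13,0],0],[[0,0,0],[20,-13,0],0]]'

```text
t: 8.27
ee_pos: [570.6, 155.9, 118.9]
orientation: [0.581, 3.086, 0.0]
ft_force: [-0.8, -0.5, -0.2]
width: 0.1
```

```bash
python3 look2.py l5.png
```

```text
8.2667 [570.55294911 155.9239801  118.89898299] [-0.7775012  -0.54157222 -0.15792937]
handle_push [579. 143. 117.] 0.67 21.4
handle_push [599. -43. 114.] 0.61 -69.5
pointer [600. 144.  93.] 0.67 15.4
```

View pics/l5.png

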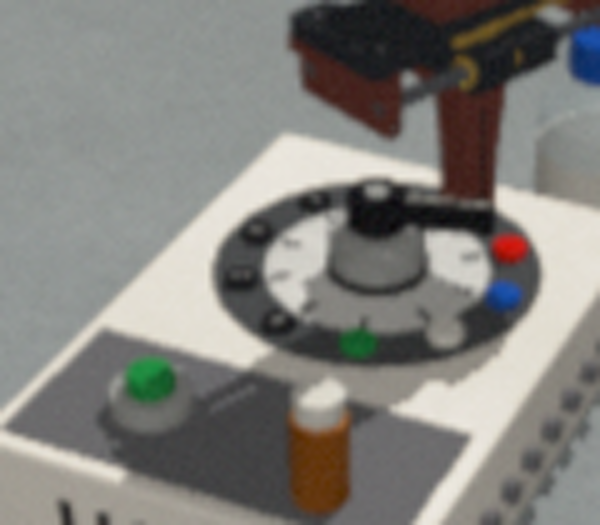

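Request:
carry_out --targets '[[[0,0,0],[1,-2,0],0],[[0,0,0],[2,-4,0],0],[[0,0,0],[2,-4,0],0]]'

```text
t: 8.67
ee_pos: [571.7, 152.0, 118.8]
orientation: [0.581, 3.087, -0.0]
ft_force: [-0.4, 0.1, -0.2]
width: 0.6
```

```bash
python3 look2.py l6.png
```

```text
8.6667 [571.66265217 151.96771383 118.75551597] [-0.42399805  0.09185993 -0.23734494]
handle_push [584. 129. 116.] 0.68 3.1
pointer [604. 124.  92.] 0.53 -1.5
```

View pics/l6.png

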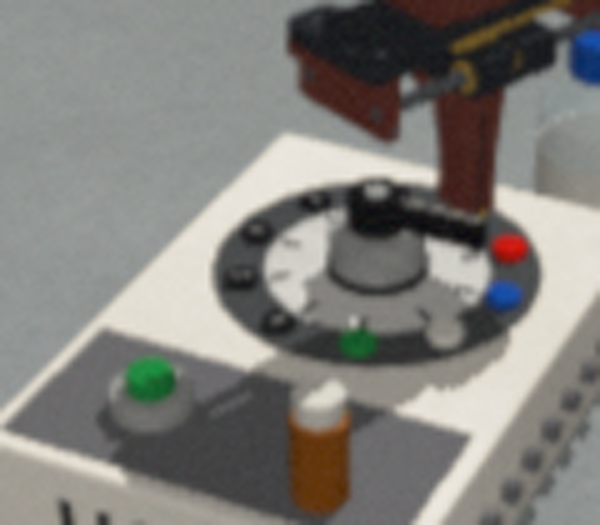

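Request:
carry_out --targets '[[[0,0,0],[0,6,0],0],[[0,0,0],[0,12,0],0],[[0,0,0],[0,12,20],0],[[0,0,0],[0,12,50],0],[[0,0,0],[0,12,75],0],[[0,0,0],[-10,-15,75],0],[[0,0,0],[-25,-50,75],0],[[0,0,0],[-40,-85,75],0],[[0,0,0],[-55,-120,75],0],[[0,0,0],[-72,-155,75],0]]'

```text
t: 9.65
ee_pos: [499.0, -3.3, 193.9]
orientation: [0.579, 3.087, 0.0]
ft_force: [1.1, -0.5, 0.1]
width: 0.2
```

```bash
cp look2.py look3.py; sed -i "s/'scene'/'top'/; s/'s_.png'/'t_.png'/" look3.py; python3 - <<'E'
from h import *
o=monitor.get_obs();print(o['t'],o['ee_pos'],o['ft_force'])
a=snap('top','t7.png')[185:290,205:350,::-1];
for q in ['handle_push','pointer','mark_blue','purge_top']:
  print(q,[(w('top',x['point']).round(),round(x['confidence'],2)) for x in place_of(q,'top')[:2]])
b=snap('scene','s7.png')[150:255,190:310,::-1]
for q in ['handle_push','pointer','mark_blue','purge_top','vial_mid']:
  print(q,[(w('scene',x['point']).round(),round(x['confidence'],2)) for x in place_of(q,'scene')[:2]])
cv2.imwrite('pics/l7.png',cv2.resize(np.hstack([a,b]),None,fx=3,fy=3,interpolation=cv2.INTER_CUBIC))
snap('wrist','w7.png')
print([(w('wrist',x['point']).round(),round(x['confidence'],2)) for x in place_of('purge_top','wrist')[:2]])
E
```

```text
9.65 [498.95891117  -3.31921787 193.87991903] [ 1.05898915 -0.49634377  0.05133062]
handle_push [(array([580., 127., 120.]), 0.74), (array([582., 313.,  67.]), 0.32)]
pointer []
mark_blue [(array([608., 127.,  85.]), 0.56)]
purge_top []
handle_push [(array([579., 133., 116.]), 0.47)]
pointer [(array([604., 121.,  92.]), 0.65)]
mark_blue [(array([608., 130.,  89.]), 0.6)]
purge_top [(array([499., -28., 106.]), 0.45), (array([ 566., -174.,   49.]), 0.21)]
vial_mid [(array([599., -46., 117.]), 0.8)]
[(array([497., -30., 106.]), 0.85)]
```

View pics/l7.png

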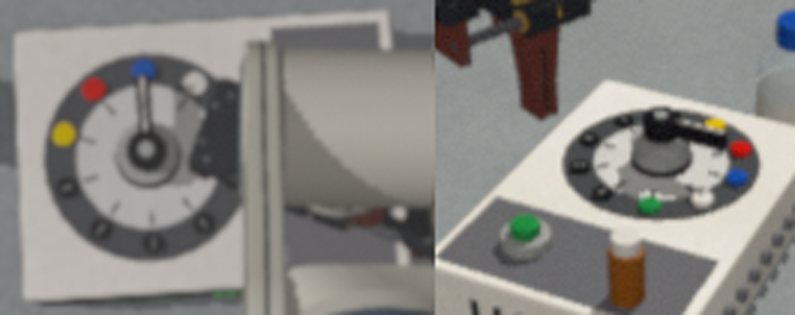

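View pics/w7.png

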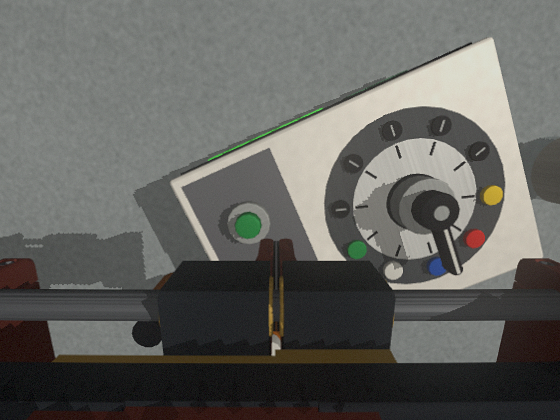

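```bash
python3 - <<'E'
from h import *
L=onplane('top',np.array([[146,150],[142.5,82]])/3+[205,185],130);d=L[1]-L[0];print(L,np.degrees(np.arctan2(d[1],d[0])))
L=onplane('wrist',[[442,213],[458,268]],131);d=L[1]-L[0];print(L,np.degrees(np.arctan2(d[1],d[0])))
for c,f in [('top','t7.png'),('wrist','w7.png')]:
  im=cv2.imread('pics/'+f);
  for a in [2.6,20.6]:
    t=np.radians(a);p=proj(c,[[C[0],C[1],132],[C[0]+60*np.cos(t),C[1]+60*np.sin(t),130]]);print(c,a,p.round(1).tolist())
g=cv2.cvtColor(cv2.imread('pics/w7.png'),cv2.COLOR_BGR2HSV)
m=((g[...,0]>50)&(g[...,0]<85)&(g[...,1]>130)).astype(np.uint8);m[:, 270:]=0;m[:200]=0
y,x=np.nonzero(m);print(onplane('wrist',[[x.mean(),y.mean()]],107))
E
```

```text
[[534.09146469 124.58258838 130.        ]
 [587.79042892 126.65673749 130.        ]] 2.2119782858869783
[[537.91242271 126.05100282 131.        ]
 [589.24850416 127.64680252 131.        ]] 1.780485609867074
top 2.6 [[253.0, 234.3], [251.6, 209.1]]
top 20.6 [[253.0, 234.3], [243.8, 210.9]]
wrist 2.6 [[441.9, 210.6], [460.1, 273.4]]
wrist 20.6 [[441.9, 210.6], [480.6, 262.1]]
[[502.73739689 -40.57268118 107.        ]]
```

```bash
python3 - <<'E'
from h import *
print(monitor.get_obs()['ee_pos'],onplane('wrist',[[248,225]],107))
E
```

```text
[499.58113523  -2.1413435  193.56032081] [[496.69399541 -26.07516309 107.        ]]
```

Request:
carry_out --targets '[[[0,0,0],[-3,-25,0],0],[[0,0,0],[-3,-25,-25],0],[[0,0,0],[-3,-25,-50],0],[[0,0,0],[-3,-25,-70],0],[[0,0,0],[-3,-25,-80],0],[[0,0,0],[-3,-25,-80],0],[[0,0,0],[-3,-25,-80],0]]'

```text
t: 10.88
ee_pos: [496.5, -27.6, 113.7]
orientation: [-0.58, -3.087, 0.0]
ft_force: [-0.6, -0.2, 0.1]
width: 0.5
```

Request:
carry_out --targets '[[[0,0,0],[0,0,-3],0],[[0,0,0],[0,0,-6],0],[[0,0,0],[0,0,-8],0],[[0,0,0],[0,0,-10],0],[[0,0,0],[0,0,-11],0],[[0,0,0],[0,0,-12],0],[[0,0,0],[0,0,-12.5],0],[[0,0,0],[0,0,-12.5],0],[[0,0,0],[0,0,-12.5],0]]'

```text
t: 11.63
ee_pos: [497.2, -27.7, 101.5]
orientation: [0.58, 3.086, 0.0]
ft_force: [3.1, 1.6, 4.4]
width: 0.5
```

Request:
carry_out --targets '[[[0,0,0],[0,0,-1],0],[[0,0,0],[0,0,-2],0],[[0,0,0],[0,0,-2],0],[[0,0,0],[0,0,-2],0]]'

```text
t: 11.97
ee_pos: [497.3, -27.7, 101.0]
orientation: [0.58, 3.086, 0.0]
ft_force: [-2.8, 1.3, 23.5]
width: 0.2
```

Fully down: the force jumped to 23 N at the stop. Lifting off now.

Request:
carry_out --targets '[[[0,0,0],[0,0,4],0],[[0,0,0],[0,0,10],0],[[0,0,0],[0,0,30],0],[[0,0,0],[0,0,60],0],[[0,0,0],[0,0,90],0],[[0,0,0],[-20,-20,100],0],[[0,0,0],[-50,-50,110],0],[[0,0,0],[-80,-85,110],0],[[0,0,0],[-80,-85,110],0],[[0,0,0],[-80,-85,110],0]]'

```text
t: 12.8
ee_pos: [414.0, -113.8, 208.9]
orientation: [-0.585, -3.084, 0.0]
ft_force: [-0.4, 0.2, 0.5]
width: 0.1
```

```bash
python3 - <<'E'
from h import *
o=monitor.get_obs();print(o['t'],o['ee_pos'],o['ft_force'])
a=snap('top','t8.png')[180:295,150:400,::-1]
for q in ['handle_push','pointer','mark_blue','purge_top','vial_mid','bottle_mid','amber_mid']:
  print(q,[(w('top',x['point']).round(),round(x['confidence'],2)) for x in place_of(q,'top')[:2]])
b=snap('scene','s8.png')[150:265,190:310,::-1]
for q in ['purge_top','vial_mid','bottle_mid','pointer','amber_mid']:
  print(q,[(w('scene',x['point']).round(),round(x['confidence'],2)) for x in place_of(q,'scene')[:2]])
cv2.imwrite('pics/l8.png',cv2.resize(np.hstack([a,b]),None,fx=2.1,fy=2.1,interpolation=cv2.INTER_CUBIC))
E
```

```text
12.8 [ 414.00784062 -113.77075653  208.90685827] [-0.42062649  0.23630593  0.51802272]
handle_push [(array([580., 123., 119.]), 0.52)]
pointer []
mark_blue []
purge_top [(array([604., 128.,  84.]), 0.72), (array([499., -28., 107.]), 0.38)]
vial_mid [(array([580., 125., 123.]), 0.49), (array([498., -27., 107.]), 0.41)]
bottle_mid [(array([580., 313.,  69.]), 0.85)]
amber_mid [(array([ 570., -168.,   52.]), 0.97)]
purge_top [(array([496., -26., 109.]), 0.55), (array([585., 310.,  76.]), 0.23)]
vial_mid [(array([600., -42., 118.]), 0.53)]
bottle_mid [(array([582., 305.,  74.]), 0.65)]
pointer [(array([604., 126.,  94.]), 0.52)]
amber_mid [(array([ 566., -173.,   51.]), 0.79)]
```

View pics/l8.png

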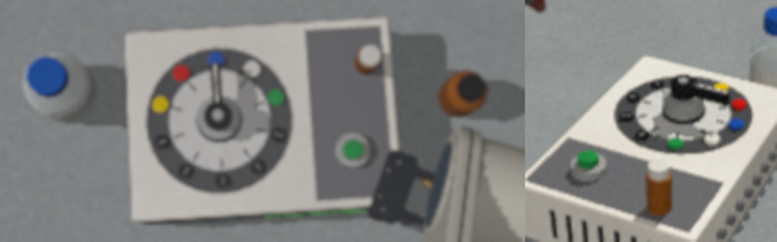

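The handle points at blue, the button is up, nothing else has moved, and the arm is clear.

```bash
python3 -c "
from h import *
print(order.close_job())"
```

```text
the job is handed in; nothing more can be done
None
```

I pushed the handle round to the blue marker with a closed fingertip, then pressed the green purge button down and let it come back up. The job was handed in at about 13 s of the 64 s allowed; no verdict is reported.

- **Handle:** I turned it clockwise past yellow and red to blue. After the last click I measured it at about 2° in both the top and wrist pictures, against about 2.6° for the blue marker. The end-of-row force readings while pushing were about 1 N. The force within each row was not seen.
- **Purge button:** I pressed it only after the handle had been at blue for over a second. At 12.5 mm of lowering the force was 4.4 N. Lowering 2 mm more raised it to 23.5 N with the tip stopped at 101 mm, so the button was at its stop.
- **At the end:** The last pictures showed the button up and the handle still at blue. The vial and both bottles were within about 5 mm of their first readings, which is about the networks' accuracy. The arm was clear, with no more than 0.5 N on the tool on any axis.

**What disagreed:**
- The handle started about half-way between two black plugs, not on a click position as the description says. It snapped into the nearer position at the first push.
- On the last click it paused half-way until I pushed 4 mm more.
- The networks gave a few false reports, such as the purge button located at the blue marker. I discarded these after checking them against the pictures.

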